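# Click the pipette holder onto its stand

## Robot

A 6-joint arm with a two-finger parallel gripper is mounted at the origin on a cart in front of the work surface, level with it; the furniture and walls round the work are solid. World frame = base frame: x ahead of the robot, y to its left, z up, the work surface at z = 0. Lengths are in mm, angles in rad, forces in N, time in s.
With the tool pointing down it reaches from about 250 to 725 mm from the base axis. Payload 4 kg.
Tool frame: the origin (TCP) lies on the centre line of the jaws, within the pads' length; the fingertips stand 22 mm ahead of it and the grasp point (between the pads) lies 3 mm ahead of it; z points along the fingers, y is the line along which they close (so a half turn about z gives the same grasp; the last joint's range is limited). The gripper opens to 85 mm and grips with 20 to 120 N. Pads are 22 mm wide; open, the fingers measure 114 mm over their backs; the gripper's body (76 mm by 85 mm) begins 54 mm behind the grasp point. The pads swing forward as they close: fully open they stand 13 mm farther back than shut.
Start: joints at [-1.243, 0.241, 0.005, 1.335, 0, 1.571], TCP at [160.979, -473.377, 253.306] pointing down, gripper open.
Joint ranges: [-2.72, 2.72], [-1.05, 1.87], [-1.09, 1.28], [-1.99, 2.15], [-1.42, 1.44], [-3.14, 3.14]. Speed limits (rad/s): [2.79, 2.79, 3.14, 3.14, 3.14, 3.14].

## Interface

Orientations are given as [roll, pitch, yaw] about the fixed x, y, z axes, in that order (R = Rz(yaw) Ry(pitch) Rx(roll)).
In Python, from plant import r gives the robot as it stands. The module is installed in compiled form; this text tells all that it offers.
- The arm moves only by the tool arm_command, never from a script. Its argument "plan" is one flat list of numbers, 5 for each row, row after row: the closure in counts, from 0 (fully open) to 255 (shut), then the shift along the tool's x, y, z in mm, then the turn about the tool's z in rad. A call has exactly 5 rows; each row shifts and turns the commanded pose from where the row before left it, along the tool's axes as they then stand; what a row does not reach is not made up. A row lasts 1/8 s, in which the tool goes at most 62.5 mm and 10.7 degrees, less where a joint would pass 70% of its speed; a pose out of reach is approached as far as the arm can. A call with a gripper value outside its range is refused whole. The fingers move at their own pace and stop on an object; the grip force is fixed at half the most. Time passes only in rows, so rows that do not move let the fingers close, or fill a call up. It gives the time, the measured TCP pose, the force, the opening and the grip force at its end, in the units of the state.
- r.observe(): the state, without advancing time (a new reading comes with each control period).
- r.camera(name): name is "scene" or "top" or "wrist"; returns the picture (420x560x3 uint8, red, green, blue); there is no depth.
- r.camera_model(name): a dict with "fx", "fy", "cx", "cy" (pixels), "world_from_camera" (4x4, takes a point from camera to world coordinates). Camera axes: x right, y down, z forward; pixel columns grow to the right and rows downward; lengths in mm; the calibration is good to about 2 mm. A picture is of the moment at which its call begins: read the wrist's pose just before it. camera_model takes no time and is no camera call; for the wrist camera it gives the pose at the moment of the call.
- r.finish_job(): hands the job in; it is judged then, once.
The state is a dict: "t": time; "qpos": joint angles; "joint_velocities": joint speeds; "tau": joint torques, N m; "tcp_pos": TCP position; "tool_rot": TCP orientation; "ft_force": force on the tool from outside, world axes, zero at the start; "moment": the same for the moment, N m; "opening": finger opening in mm; "finger_force": force on a finger pad.
Only numpy, scipy, OpenCV 4.12 (cv2) and the standard library are available. Lean on these libraries where they do the work, as an engineer would, in place of code of your own. Each camera call takes 0.05 s, during which the arm holds its last target. There are 200 camera calls.

## Task

Put the grey pipette holder onto the upright square bar of the stand, with its spring plunger at the slotted back of the bar, and slide it down until the plunger clicks into the one notch hidden in the slot, neither short of it nor past it. Let go and leave the holder locked there, without disturbing the bottle, the timer or the tape roll.

Things in the scene. Friction and masses are not known exactly. Their poses are not given: they have to be found in the camera images.
- holder_mid (a point): Centre of the loose pipette holder: a grey plastic square sleeve 46 x 46 mm, 46 mm tall, about 0.16 kg, upright on the bench. The point is on the bore's axis, 23 mm above its underside; z up. Bore 26 x 26 mm, right through. Fork prongs on the -x side reach 50 mm from the axis. The y faces are flat and free to grip (46 mm). Grip near the top: in place, the bar stands up to 33 mm above it.
- plunger_mouth (a point): Where the plunger's axis meets the outer back (+x) face of the holder: 23 mm from the bore's axis, 18 mm above the underside. A round steel housing (14 mm in diameter) and a pin stick out behind it by 17 mm, up to 10 mm more when pressed; inside, a round nose 9 mm in diameter, free, sticks 9 mm into the bore. Axes as the holder.
- plunger (a joint): How far the holder's sprung plunger is pressed outwards, m. With the holder released on the bar: 0 in the empty slot above the strip, about 0.007 on the strip's face, about 0.003 in the notch; up to 0.002 more while it is held off to one side of its play. Spring force 4 N at 0, 8 N at 0.007.
- stand: Stand, fixed to the bench: grey base plate 100 x 110 mm, top 16 mm above the bench (clamp bars on it to 22 mm), and a square aluminium bar upright in its middle. Origin under the bar's axis at bench height, z up. The bar is 24 x 24 mm; the holder fits over it with its x axis along the stand's x axis, 1 mm play on each side. The stand's +x face is the slotted back of the bar.
- bar_top (a point): Middle of the bar's top, on its axis, 114 mm above the bench; the last 6 mm taper to 14 mm wide. Axes as the stand.
- slot_mouth (a point): Top of the slot in the bar's back (+x) face, 12 mm from the bar's axis, 108 mm above the bench; axes as the stand. The slot is 12 mm wide, 8 mm deep, open at the top. In it lies a steel strip, flush with the bar's back, at a new height each time: a 24 degree ramp from 24 to 8 mm above its notch, plain face, then the one notch, plain face again down to the base.
- notch_range (a point): Not the notch itself: a point on the bar's axis at the middle height (68.5 mm) of where the notch can lie, 54 to 83 mm above the bench. Notch: 3 mm wide at its floor, 9 at the mouth, 4.5 mm deep. Clicked in, the holder's centre is 5 mm above the notch. Steady sliding down takes 3 to 7 N on the ramp, 1 to 5 N on the face; the notch draws the holder in, then 11 to 16 N to push on out of it.
- bottle_amber: Bystander: brown screw-cap bottle, 60 mm in diameter, 125 mm tall; origin in the middle of its underside, z up.
- timer: Bystander: flat white timer, 60 x 58 x 16 mm; origin in the middle of its underside, z up.
- tape_roll: Bystander: roll of cream label tape lying flat, 61 mm in diameter, 19 mm high; origin in the middle of its underside, z up.
There are look-alikes about, which are no part of the job. Leave any yellow look-alike of the stand alone.

How it is judged:
By the outcome, as a careful person would: the job done as asked, in the order asked, and still so for the second after the job is handed in, with the robot touching nothing.
It also fails if it takes over 48 s, if anything falls off the work surface, if the arm or the gripper's body presses on something with over 40 N, if the wrist force passes 120 N, or if a joint passes its speed limit or range.

## Working session

There is one attempt and no reset: what is moved stays moved. The work goes in short steps, Python scripts to look and compute and a tool call to move; the robot and the scene stay as the last step left them, time stands still between calls to the robot, and variables do not carry over. Pictures are saved under pics/ and viewed, at most 10 in all, crops included, and the job is handed in when it is done.

Besides the shell and the picture viewer there is one more tool, called after "Request:" as a command line: name --argument value ..., lists and objects as JSON in quotes. arm_command: Moves the arm, as the interface text tells. Its arguments: {"type":"object","properties":{"plan":{"type":"array","items":{"type":"number"}}},"required":["plan"]}

```bash
mkdir -p pics
cat > h.py <<'E'
import numpy as np,cv2
from plant import r
def snap(n,f,crop=None,s=1):
    m=r.camera_model(n); im=r.camera(n)[:,:,::-1]
    np.savez('pics/'+f+'.npz',im=im,**m)
    show(f,f,crop,s)
def show(src,f,crop=None,s=1):
    im=np.load('pics/'+src+'.npz')['im']
    if crop: im=im[crop[1]:crop[3],crop[0]:crop[2]]
    cv2.imwrite('pics/'+f+'.png',cv2.resize(im,None,fx=s,fy=s,interpolation=cv2.INTER_CUBIC))
def ray(src,u,v):
    m=np.load('pics/'+src+'.npz'); T=m['world_from_camera']
    d=T[:3,:3]@np.array([(u-m['cx'])/m['fx'],(v-m['cy'])/m['fy'],1]); return T[:3,3],d
def atz(src,u,v,z):
    o,d=ray(src,u,v); return o+d*(z-o[2])/d[2]
def proj(src,p):
    m=np.load('pics/'+src+'.npz'); T=m['world_from_camera']
    c=T[:3,:3].T@(np.array(p)-T[:3,3]); return m['fx']*c[0]/c[2]+m['cx'],m['fy']*c[1]/c[2]+m['cy']
E
python3 - <<'E'
from h import *
snap('top','top0',s=1.4);snap('scene','sc0',s=1.4)
s=r.observe();print(s)
for n in('top','scene'):
    print(np.round(r.camera_model(n)['world_from_camera'],2).tolist(),r.camera_model(n)['fx'])
E
```

```text
{'t': 0.1, 'qpos': array([-1.24300307e+00,  2.41323745e-01,  3.87469847e-03,  1.33520221e+00,
        4.28162637e-05,  1.57083964e+00]), 'joint_velocities': array([-0.00144898, -0.00257048,  0.003985  , -0.00086244, -0.00043488,
       -0.0001839 ]), 'tau': array([-5.92307242e-04, -3.73137367e+01,  2.53010434e+01,  1.08579968e-02,
       -6.34251521e-06, -1.13029093e-07]), 'tcp_pos': array([ 160.82193148, -472.88328253,  252.5148909 ]), 'tool_rot': array([-3.13973773e+00, -4.27358456e-05,  3.27749865e-01]), 'ft_force': array([-0.39236978,  0.3439948 , -0.12575242]), 'moment': array([-0.00490271,  0.01400714, -0.02577002]), 'finger_force': 0.0, 'opening': 85.1837319579733}
[[-0.03, -0.99, 0.12, 409.27], [-1.0, 0.03, 0.01, -69.68], [-0.01, -0.12, -0.99, 1303.37], [0.0, 0.0, 0.0, 1.0]] 393.0521564527982
[[-0.89, -0.21, 0.41, -23.02], [-0.46, 0.41, -0.79, 994.27], [-0.0, -0.89, -0.46, 725.7], [0.0, 0.0, 0.0, 1.0]] 492.0463266092633
```

View pics/top0.png

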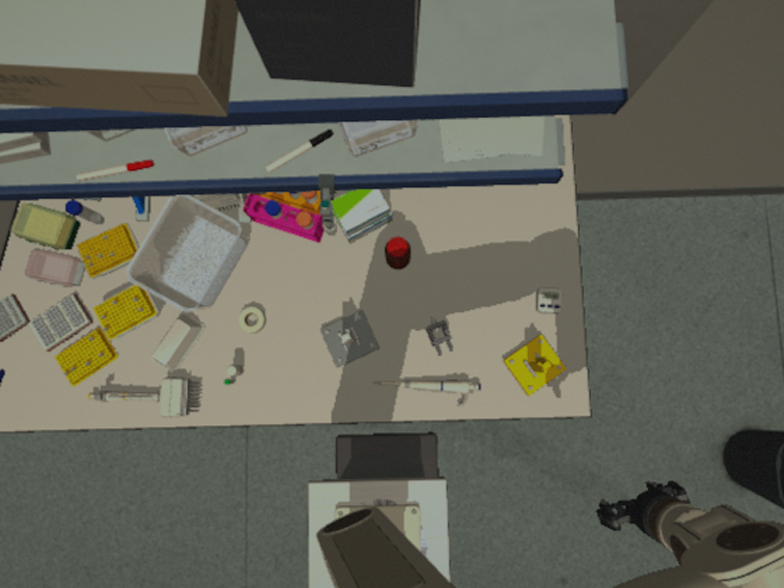

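View pics/sc0.png

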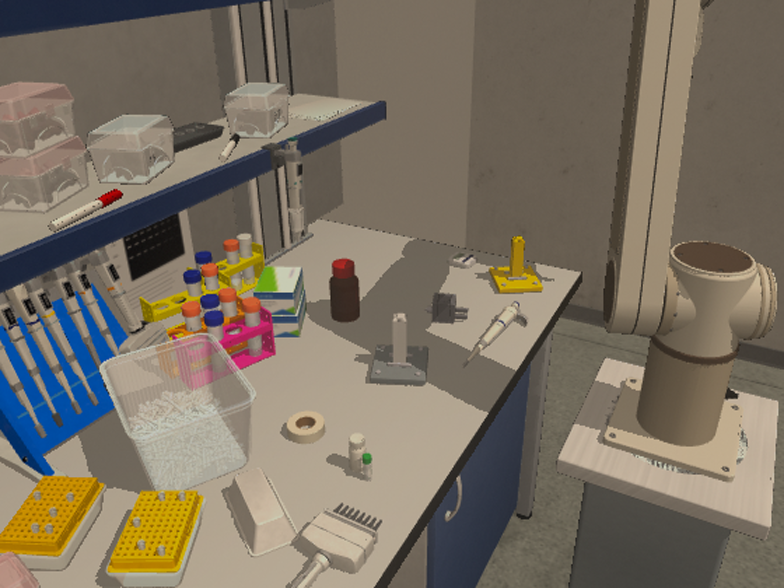

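The top view shows the holder at about (438,335) with its prongs toward the robot, the stand at (349,337), the bottle at (398,252), the tape at (252,319) and the timer at (548,300), all in display pixels. Next I'll enlarge both views.

Run:
```python
from h import *
a=np.load('pics/top0.npz')['im'][215:265,222:334]
b=np.load('pics/sc0.npz')['im'][205:280,255:345]
a=cv2.resize(a,None,fx=7,fy=7,interpolation=cv2.INTER_CUBIC)
cv2.imwrite('pics/c1.png',a)
print(atz('top0',438/1.4,335/1.4,46),atz('top0',347/1.4,339/1.4,114), atz('top0',398/1.4,250/1.4,125))
m=r.camera_model('wrist');print(np.round(m['world_from_camera'],2).tolist(),m['fx'])
```

```text
[ 475.13051468 -151.37136532   46.        ] [468.32841696  49.74551948 114.        ] [658.45482801 -65.8132013  125.        ]
[[0.32, -0.91, -0.25, 223.58], [-0.95, -0.31, -0.08, -451.71], [-0.0, 0.27, -0.96, 371.62], [0.0, 0.0, 0.0, 1.0]] 343.3228867061402
```

View pics/c1.png

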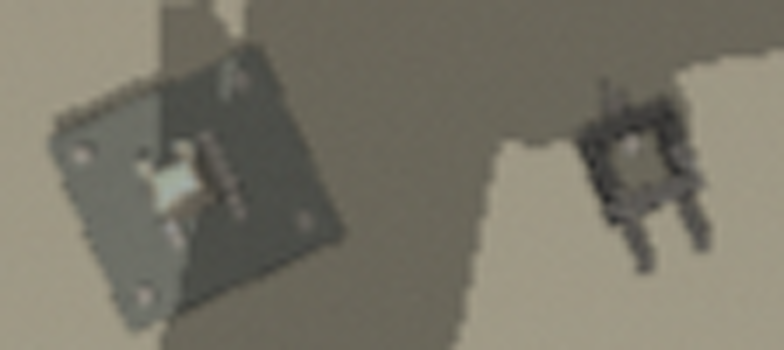

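The crop shows the holder's sleeve at about (640,160), with prongs toward (675,260) and the pin near (610,90). The bar top is at about (177,187), and the slot side isn't clear. I'll move the wrist camera over them.

Request:
arm_command --plan '[0, 37, -26, -5, 0, 0, 37, -26, -5, 0, 0, 37, -26, -5, 0, 0, 37, -26, -5, 0, 0, 37, -26, -5, 0]'

```text
t: 0.72
tcp_pos: [294.7, -289.3, 278.1]
tool_rot: [-3.141, 0.0, 0.327]
ft_force: [0.9, 0.1, -0.5]
opening: 85.5
finger_force: 0.0
```

Request:
arm_command --plan '[0, 37, -26, 0, 0, 0, 37, -26, 0, 0, 0, 37, -26, 0, 0, 0, 37, -26, 0, 0, 0, 0, 0, 0, 0]'

```text
t: 1.35
tcp_pos: [401.9, -142.5, 277.8]
tool_rot: [-3.141, 0.0, 0.333]
ft_force: [-0.2, -0.7, -0.1]
opening: 85.2
finger_force: 0.0
```

Run:
```python
from h import *
snap('wrist','w1',s=1.4)
s=r.observe();print(s['tcp_pos'],s['tool_rot'],r.camera_model('wrist')['world_from_camera'][:3,3])
```

```text
[ 401.11594329 -143.58158537  277.82057915] [-3.14106615e+00  1.19646767e-03  3.31065482e-01] [ 463.89307274 -121.98183584  396.85527796]
```

View pics/w1.png

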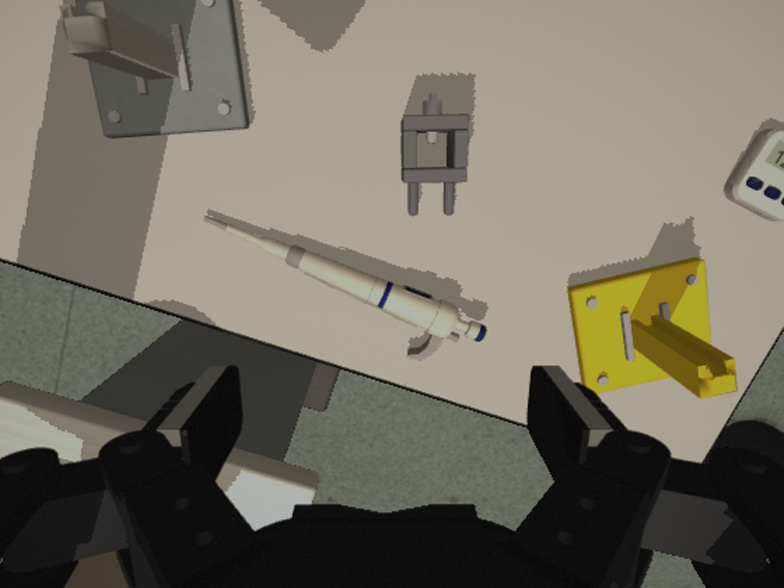

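The holder is clear: its sleeve's top outline runs from (402,114) to (468,183), the plunger points up, and the sleeve is aligned with the tool. The stand is at the upper left, so I'll shift to see it properly.

Request:
arm_command --plan '[0, 25, -32, 0, 0, 0, 30, -32, 0, 0, 0, 30, -32, 0, 0, 0, 25, -32, 0, 0, 0, 0, 0, 0, 0]'

```text
t: 2.02
tcp_pos: [464.0, 12.7, 277.8]
tool_rot: [-3.141, 0.001, 0.33]
ft_force: [-0.6, -0.5, 0.1]
opening: 85.3
finger_force: 0.0
```

Run:
```python
from h import *
snap('wrist','w2',s=1.4)
s=r.observe();print(s['tcp_pos'],s['tool_rot'],r.camera_model('wrist')['world_from_camera'][:3,3])
```

```text
[463.55380432  11.6689559  277.88735416] [3.14141102e+00 1.40585174e-03 3.28509594e-01] [526.40225049  33.18099661 396.91901595]
```

View pics/w2.png

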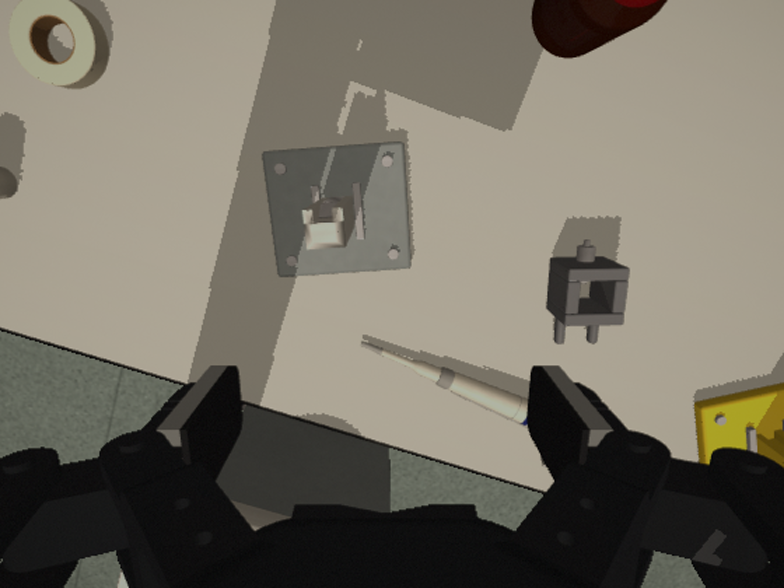

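The slot is on the image-up side of the bar, at about (323,205), so the stand's x axis is close to the tool's x. I'll enlarge both to read off accurate points.

Run:
```python
from h import *
a=np.load('pics/w2.npz')['im']
A=cv2.resize(a[95:205,180:300],None,fx=5,fy=5,interpolation=cv2.INTER_CUBIC)
b=np.load('pics/w1.npz')['im']
B=cv2.resize(b[60:160,280:340],None,fx=3.3,fy=3.3,interpolation=cv2.INTER_CUBIC)
B=cv2.copyMakeBorder(B,0,550-330,0,2,cv2.BORDER_CONSTANT)
cv2.imwrite('pics/c2.png',np.hstack([A,B[:, :200]]))
```

```text
(no output)
```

View pics/c2.png

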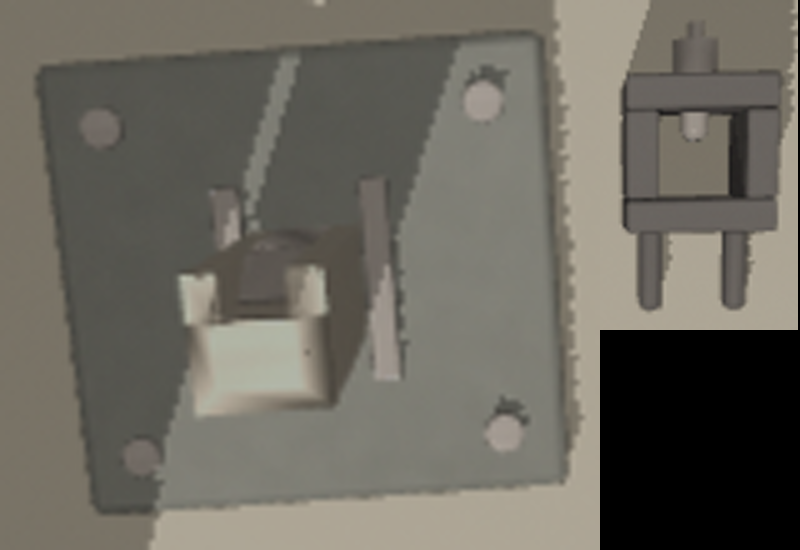

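```bash
cat > fit.py <<'E'
from h import *
from scipy.optimize import least_squares
def fit(src,P,uv,x0):
    P=np.array(P,float);uv=np.array(uv)
    def f(q):
        c,s=np.cos(q[2]),np.sin(q[2]);W=np.c_[q[0]+c*P[:,0]-s*P[:,1],q[1]+s*P[:,0]+c*P[:,1],P[:,2]]
        return (np.array([proj(src,w) for w in W])-uv).ravel()
    o=least_squares(f,x0,x_scale=[10,10,.1]);print(src,np.round(o.x,3),np.round(o.fun,1));return o.x
def sq(h,w,z):return [(h,w,z),(h,-w,z),(-h,-w,z),(-h,w,z)]
E
python3 - <<'E'
from fit import *
A=lambda L:[(180+x/5,95+y/5) for x,y in L]
pl=A([(40,68),(540,33),(568,480),(97,515)]);ba=A([(178,275),(328,264),(335,407),(196,415)])
fit('w2',sq(50,55,16),pl,[468,50,.35]);fit('w2',sq(12,12,108),ba,[468,50,.35])
fit('w2',sq(50,55,16)+sq(12,12,108),pl+ba,[468,50,.35])
H=[(280+(x-600)/3.3,60+y/3.3) for x,y in [(624,72),(780,70),(778,232),(624,232)]]
fit('w1',sq(23,23,46),H,[475,-151,.33])
Q=[(x/1.4,y/1.4) for x,y in [(550,257),(629,267),(624,325)]]
fit('w2',sq(23,23,46)[:3],Q,[475,-151,.33])
E
```

```text
w2 [4.76232e+02 5.47780e+01 4.02000e-01] [-1.6 -0.5  1.4 -1.2  1.   1.3 -0.8  0.9]
w2 [4.76278e+02 5.51780e+01 3.91000e-01] [ 0.6 -0.3 -0.7  0.2  0.2 -0.  -0.   0.1]
w2 [4.7626e+02 5.5030e+01 4.0100e-01] [-1.8 -0.7  1.2 -1.3  0.8  1.2 -1.1  0.8  0.6 -0.  -0.7  0.1  0.5 -0.1
  0.3  0.3]
w1 [ 4.81902e+02 -1.51894e+02  3.47000e-01] [-0.1 -0.   0.5 -0.1 -0.5 -0.2  0.1  0.4]
w2 [ 4.83709e+02 -1.45119e+02  3.57000e-01] [ 8.4  5.3 -3.8 -3.  -4.8 -2.7]
```

Request:
arm_command --plan '[0, 0, 0, 0, -0.0165, 0, -9.5, 40, 20, 0, 0, -9.5, 40, 20, 0, 0, -9.5, 40, 20, 0, 0, -9.5, 40, 20, 0]'

```text
t: 2.7
tcp_pos: [481.2, -154.3, 198.0]
tool_rot: [3.141, -0.0, 0.342]
ft_force: [-0.6, -0.3, 1.1]
opening: 85.5
finger_force: 0.0
```

Request:
arm_command --plan '[0, 0, 0, 25, 0, 0, 0, 0, 25, 0, 0, 0, 0, 20, 0, 0, 0, 0, 10, 0, 0, 0, 0, 0, 0]'

```text
t: 3.32
tcp_pos: [481.3, -152.1, 118.0]
tool_rot: [-3.141, 0.001, 0.343]
ft_force: [0.3, 0.3, 0.1]
opening: 85.0
finger_force: 0.0
```

Run:
```python
from h import *
snap('wrist','w3',s=1.4)
s=r.observe();print(s['tcp_pos'],s['tool_rot'],s['ft_force'])
```

```text
[ 481.94893495 -152.05842964  118.67845052] [ 3.14141664e+00 -1.63419018e-04  3.43441062e-01] [ 0.80841608 -0.06450462 -0.50005987]
```

View pics/w3.png

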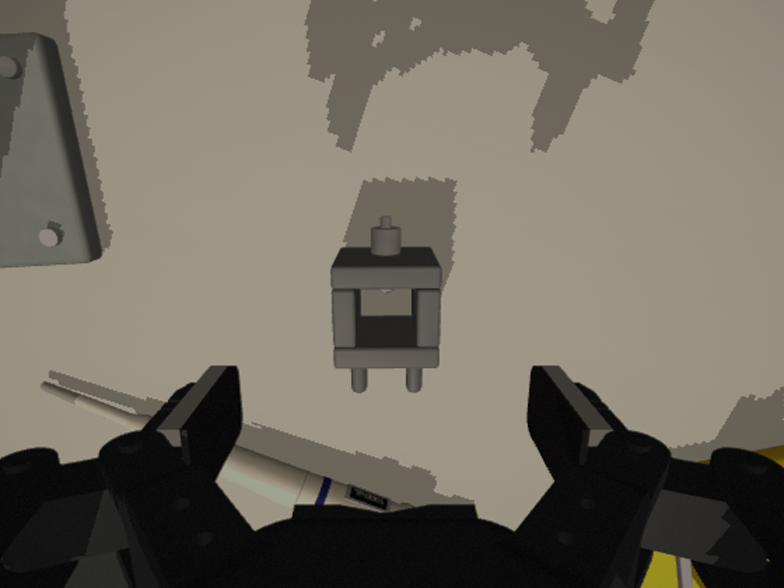

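The holder is centred between the fingers at column 386, with its top face from (332,266) to (439,367) in display pixels. I'll refit its pose.

Run:
```python
from fit import *
Q=[(x/1.4,y/1.4) for x,y in [(332,266),(440,266),(439,367),(334,367)]]
fit('w3',sq(23,23,46),Q,[475,-151,.33])
```

```text
w3 [ 4.82944e+02 -1.52160e+02  3.47000e-01] [-1.8 -0.9  2.  -1.2  0.5  1.2 -0.6  1.4]
```

Request:
arm_command --plan '[0, 0.5, 0, 25, 0, 0, 0, 0, 25, 0, 0, 0, 0, 20, 0, 0, 0, 0, 9, 0, 120, 0, 0, 0, 0]'

```text
t: 4.0
tcp_pos: [482.7, -151.4, 39.6]
tool_rot: [3.141, -0.0, 0.344]
ft_force: [-0.3, 0.3, 0.7]
opening: 69.8
finger_force: 0.0
```

Request:
arm_command --plan '[255, 0, 0, 0, 0, 255, 0, 0, 0, 0, 255, 0, 0, 0, 0, 255, 0, 0, 0, 0, 255, 0, 0, 0, 0]'

```text
t: 4.62
tcp_pos: [483.7, -151.7, 40.7]
tool_rot: [3.14, -0.002, 0.344]
ft_force: [-0.3, -1.8, 6.0]
opening: 44.9
finger_force: 62.9
```

Request:
arm_command --plan '[255, 0, 0, -15, 0, 255, 0, 0, -30, 0, 255, 0, 0, -40, 0, 255, 0, 0, -40, 0, 255, 0, 0, -20, -0.053]'

```text
t: 5.25
tcp_pos: [483.2, -151.5, 187.4]
tool_rot: [3.139, -0.003, 0.399]
ft_force: [-0.3, 0.4, -1.3]
opening: 45.2
finger_force: 62.2
```

Request:
arm_command --plan '[255, 1, -33, 0, 0, 255, 2, -45, 0, 0, 255, 3, -50, 0, 0, 255, 2, -45, 0, 0, 255, 1, -20, 0, 0]'

```text
t: 5.88
tcp_pos: [414.5, 31.9, 184.8]
tool_rot: [-3.141, 0.001, 0.4]
ft_force: [-1.0, 0.6, -1.6]
opening: 45.2
finger_force: 62.2
```

Request:
arm_command --plan '[255, 0, 0, 0, 0, 255, 0, 0, 0, 0, 255, 0, 0, 0, 0, 255, 0, 0, 0, 0, 255, 0, 0, 0, 0]'

```text
t: 6.5
tcp_pos: [416.3, 29.7, 184.2]
tool_rot: [-3.142, 0.0, 0.396]
ft_force: [-0.1, 0.5, -1.9]
opening: 45.2
finger_force: 62.2
```

Run:
```python
from h import *
snap('wrist','w4',(100,0,460,420),1.4)
s=r.observe();print(s['tcp_pos'],s['tool_rot'],s['ft_force'])
```

```text
[416.22503936  29.79467196 184.2264226 ] [-3.14153557e+00  2.34102196e-04  3.96512822e-01] [ 0.5016731   0.72109407 -1.53793495]
```

View pics/w4.png

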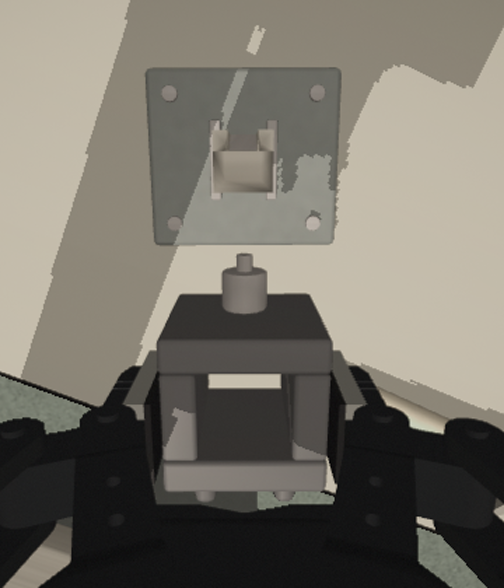

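The bar, about (211–277, 131–197), sits straight ahead of the held holder, and the slot faces away from the robot. The holder's top face spans roughly (160–331, 340–490) in display pixels.

Run:
```python
from fit import *
Q=lambda L:[(100+x/1.4,y/1.4) for x,y in L]
fit('w4',sq(50,55,16),Q([(147,69),(340,68),(333,243),(155,244)]),[476,55,.39])
fit('w4',sq(12,12,108),Q([(211,131),(277,131),(276,197),(211,197)]),[476,55,.39])
for z in(188,190):fit('w4',sq(23,23,z),Q([(160,340),(331,340),(326,490),(165,490)]),[416,30,.39])
show('w4','c4',(235,70,315,160),6)
```

```text
w4 [4.7587e+02 5.5352e+01 4.0100e-01] [-2.7 -1.5  2.5 -1.5  1.5  2.1 -1.3  1.9]
w4 [4.75032e+02 5.48220e+01 3.93000e-01] [ 1.3  0.9 -1.5  1.  -1.7 -1.   1.9 -1.2]
w4 [4.15166e+02 2.91030e+01 3.97000e-01] [-3.1 -0.9  3.1 -1.   0.9  1.4 -0.9  1.4]
w4 [4.16151e+02 2.95210e+01 3.97000e-01] [-4.3 -1.7  4.3 -1.8  1.9  2.5 -1.9  2.5]
```

View pics/c4.png

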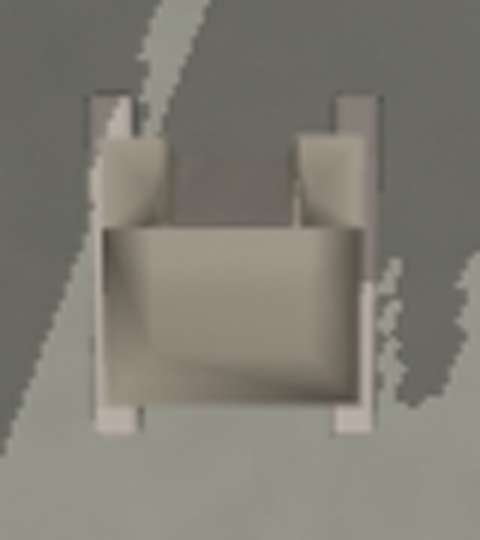

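Run:
```python
from fit import *
b=fit('w4',sq(12,12,108),[(235+x/6,70+y/6) for x,y in [(101,135),(365,135),(361,405),(105,405)]],[476,55,.39])
B=lambda L:[(100+x/1.4,y/1.4) for x,y in L]
Q=[(100+x/1.4,y/1.4) for x,y in [(160,340),(331,340),(326,490),(165,490)]]
a=.397;R=np.array([[np.cos(a),np.sin(a)],[np.sin(a),-np.cos(a)]])
t=r.observe()['tcp_pos']
print('bar-tcp',R@(b[:2]-t[:2]))
for z in(184,187,190):
    h=fit('w4',sq(23,23,z),Q,[416,30,.39]);g=fit('w4',sq(13,13,z),B([(196,374),(294,374),(292,461),(196,461)]),[416,30,.39]);print(z,R@(h[:2]-t[:2]),R@(g[:2]-t[:2]))
print(t)
```

```text
w4 [4.7599e+02 5.5387e+01 3.9700e-01] [-0.2 -0.1  0.2 -0.1  0.1  0.1 -0.1  0.1]
bar-tcp [65.0119515  -0.49352902]
w4 [4.13188e+02 2.82640e+01 3.97000e-01] [-0.9  0.6  0.9  0.6 -1.  -0.7  1.  -0.7]
w4 [4.13045e+02 2.85000e+01 3.91000e-01] [ 0.5  0.9 -0.9  1.3 -1.5 -1.1  1.9 -1.5]
184 [-3.3925849   0.23716512] [-3.43388839 -0.03531833]
w4 [4.14672e+02 2.88940e+01 3.97000e-01] [-2.5 -0.5  2.6 -0.6  0.4  0.9 -0.4  0.9]
w4 [4.14621e+02 2.91600e+01 3.91000e-01] [-0.4  0.2  0.   0.6 -0.7 -0.3  1.1 -0.6]
187 [-1.78048121  0.23035862] [-1.72507793 -0.03489067]
w4 [4.16151e+02 2.95210e+01 3.97000e-01] [-4.3 -1.7  4.3 -1.8  1.9  2.5 -1.9  2.5]
w4 [4.16195e+02 2.98190e+01 3.91000e-01] [-1.3 -0.5  1.  -0.1  0.1  0.6  0.2  0.2]
190 [-0.17426492  0.2235311 ] [-0.01819733 -0.03447026]
[416.22503936  29.79467196 184.2264226 ]
```

Request:
arm_command --plan '[255, 15, -0.5, 0, 0, 255, 25, 0, 5, 0, 255, 20, 0, 5, 0, 255, 5.5, 0, 5, 0, 255, 0, 0, 0, 0]'

```text
t: 7.18
tcp_pos: [476.1, 56.1, 168.5]
tool_rot: [-3.141, 0.002, 0.398]
ft_force: [-0.4, 0.6, -1.1]
opening: 45.1
finger_force: 62.2
```

Request:
arm_command --plan '[255, 0, 0, 3, 0, 255, 0, 0, 3, 0, 255, 0, 0, 3, 0, 255, 0, 0, 3, 0, 255, 0, 0, 0, 0]'

```text
t: 7.8
tcp_pos: [476.1, 55.9, 157.1]
tool_rot: [-3.141, 0.001, 0.397]
ft_force: [-1.6, -0.2, -0.7]
opening: 45.1
finger_force: 62.2
```

Request:
arm_command --plan '[255, 0, 0, 2, 0, 255, 0, 0, 2, 0, 255, 0, 0, 2, 0, 255, 0, 0, 2, 0, 255, 0, 0, 0, 0]'

```text
t: 8.43
tcp_pos: [476.3, 55.9, 149.1]
tool_rot: [-3.141, 0.0, 0.397]
ft_force: [0.4, -1.1, -1.8]
opening: 45.3
finger_force: 62.2
```

Request:
arm_command --plan '[255, 0, 0, 1.5, 0, 255, 0, 0, 1.5, 0, 255, 0, 0, 1.5, 0, 255, 0, 0, 1.5, 0, 255, 0, 0, 0, 0]'

```text
t: 9.05
tcp_pos: [476.5, 56.0, 143.2]
tool_rot: [-3.142, -0.0, 0.397]
ft_force: [0.6, 0.7, -1.9]
opening: 44.9
finger_force: 62.2
```

```bash
python3 -c "
from h import *
s=r.observe();print(s['tcp_pos'],s['ft_force'],s['moment'])"
```

```text
[476.47986122  56.00180354 143.22983143] [ 0.58078417  0.73523562 -1.947707  ] [ 0.07539748 -0.05943735 -0.00703133]
```

Request:
arm_command --plan '[255, 0, 0, 2, 0, 255, 0, 0, 2, 0, 255, 0, 0, 2, 0, 255, 0, 0, 2, 0, 255, 0, 0, 0, 0]'

```text
t: 9.68
tcp_pos: [477.0, 56.2, 135.4]
tool_rot: [3.142, -0.001, 0.397]
ft_force: [3.1, 0.6, -1.3]
opening: 45.0
finger_force: 62.2
```

Request:
arm_command --plan '[255, 0, 0, 1, 0, 255, 0, 0, 1, 0, 255, 0, 0, 1, 0, 255, 0, 0, 1, 0, 255, 0, 0, 0, 0]'

```text
t: 10.3
tcp_pos: [476.4, 56.0, 131.2]
tool_rot: [-3.142, -0.0, 0.397]
ft_force: [3.3, 1.6, -1.9]
opening: 45.0
finger_force: 62.2
```

Request:
arm_command --plan '[255, 0, 0, 1, 0, 255, 0, 0, 1, 0, 255, 0, 0, 1, 0, 255, 0, 0, 1, 0, 255, 0, 0, 0, 0]'

```text
t: 10.92
tcp_pos: [476.4, 56.0, 127.2]
tool_rot: [-3.142, -0.0, 0.397]
ft_force: [4.7, 2.5, -2.1]
opening: 45.3
finger_force: 62.2
```

Request:
arm_command --plan '[255, 0.4, 0, 0, 0, 255, 0.4, 0, 0, 0, 255, 0, 0, 1, 0, 255, 0, 0, 1, 0, 255, 0, 0, 0, 0]'

```text
t: 11.55
tcp_pos: [476.9, 56.2, 125.1]
tool_rot: [-3.141, 0.001, 0.397]
ft_force: [2.7, 1.7, -1.8]
opening: 45.2
finger_force: 62.2
```

Request:
arm_command --plan '[255, 0.3, 0, 1, 0, 255, 0, 0, 1, 0, 255, 0, 0, 1, 0, 255, 0, 0, 1, 0, 255, 0, 0, 0, 0]'

```text
t: 12.18
tcp_pos: [477.1, 56.3, 121.0]
tool_rot: [-3.141, 0.001, 0.397]
ft_force: [2.0, 0.9, -1.7]
opening: 45.1
finger_force: 62.2
```

Request:
arm_command --plan '[255, 0, 0, 1, 0, 255, 0, 0, 1, 0, 255, 0, 0, 1, 0, 255, 0, 0, 1, 0, 255, 0, 0, 0, 0]'

```text
t: 12.8
tcp_pos: [477.2, 56.4, 117.1]
tool_rot: [-3.141, 0.001, 0.397]
ft_force: [1.7, 0.5, -3.1]
opening: 45.0
finger_force: 62.2
```

Request:
arm_command --plan '[255, 0, 0, 1, 0, 255, 0, 0, 1, 0, 255, 0, 0, 1, 0, 255, 0, 0, 1, 0, 255, 0, 0, 0, 0]'

```text
t: 13.42
tcp_pos: [477.3, 56.4, 113.2]
tool_rot: [-3.142, 0.0, 0.397]
ft_force: [0.3, 1.1, -2.5]
opening: 45.1
finger_force: 62.2
```

Request:
arm_command --plan '[255, 0, 0, 1, 0, 255, 0, 0, 1, 0, 255, 0, 0, 1, 0, 255, 0, 0, 0, 0, 255, 0, 0, 0, 0]'

```text
t: 14.05
tcp_pos: [477.3, 56.4, 110.3]
tool_rot: [-3.142, 0.0, 0.397]
ft_force: [0.0, 0.6, -1.0]
opening: 45.3
finger_force: 62.2
```

Request:
arm_command --plan '[255, 0, 0, 1, 0, 255, 0, 0, 1, 0, 255, 0, 0, 1, 0, 255, 0, 0, 0, 0, 255, 0, 0, 0, 0]'

```text
t: 14.68
tcp_pos: [478.1, 56.6, 107.6]
tool_rot: [3.141, -0.002, 0.397]
ft_force: [2.7, 0.6, 0.3]
opening: 44.9
finger_force: 62.2
```

Request:
arm_command --plan '[255, 0, 0, 1, 0, 255, 0, 0, 1, 0, 255, 0, 0, 1, 0, 255, 0, 0, 0, 0, 255, 0, 0, 0, 0]'

```text
t: 15.3
tcp_pos: [477.6, 56.4, 104.3]
tool_rot: [3.141, -0.0, 0.397]
ft_force: [5.1, 1.2, 0.3]
opening: 44.7
finger_force: 62.4
```

Request:
arm_command --plan '[255, 0, 0, 1, 0, 255, 0, 0, 1, 0, 255, 0, 0, 1, 0, 255, 0, 0, 1, 0, 255, 0, 0, 0, 0]'

```text
t: 15.92
tcp_pos: [477.9, 56.5, 100.4]
tool_rot: [3.141, -0.001, 0.397]
ft_force: [5.7, 2.1, 0.7]
opening: 45.0
finger_force: 62.5
```

Request:
arm_command --plan '[255, 0, 0, 1, 0, 255, 0, 0, 1, 0, 255, 0, 0, 1, 0, 255, 0, 0, 1, 0, 255, 0, 0, 0, 0]'

```text
t: 16.55
tcp_pos: [478.2, 56.6, 96.5]
tool_rot: [3.141, -0.002, 0.397]
ft_force: [5.9, 2.8, 0.5]
opening: 44.7
finger_force: 62.6
```

Request:
arm_command --plan '[255, 0, 0, 1, 0, 255, 0, 0, 1, 0, 255, 0, 0, 1, 0, 255, 0, 0, 0, 0, 255, 0, 0, 0, 0]'

```text
t: 17.18
tcp_pos: [478.3, 56.6, 93.6]
tool_rot: [3.141, -0.002, 0.397]
ft_force: [5.3, 1.5, 1.3]
opening: 45.1
finger_force: 62.6
```

Request:
arm_command --plan '[255, 0, 0, 1, 0, 255, 0, 0, 1, 0, 255, 0, 0, 0, 0, 255, 0, 0, 0, 0, 255, 0, 0, 0, 0]'

```text
t: 17.8
tcp_pos: [478.3, 56.7, 91.4]
tool_rot: [3.141, -0.002, 0.397]
ft_force: [6.4, 2.6, -1.0]
opening: 45.3
finger_force: 62.4
```

Request:
arm_command --plan '[255, 0, 0, 1, 0, 255, 0, 0, 0.5, 0, 255, 0, 0, 0, 0, 255, 0, 0, 0, 0, 255, 0, 0, 0, 0]'

```text
t: 18.42
tcp_pos: [478.3, 56.7, 89.8]
tool_rot: [3.141, -0.002, 0.397]
ft_force: [5.7, 2.8, -1.4]
opening: 45.2
finger_force: 62.5
```

Request:
arm_command --plan '[255, 0, 0, 1, 0, 255, 0, 0, 0.5, 0, 255, 0, 0, 0, 0, 255, 0, 0, 0, 0, 255, 0, 0, 0, 0]'

```text
t: 19.05
tcp_pos: [478.2, 56.7, 88.0]
tool_rot: [-3.141, -0.002, 0.397]
ft_force: [7.2, 3.0, -3.3]
opening: 45.0
finger_force: 62.2
```

Request:
arm_command --plan '[255, 0, 0, 0.5, 0, 255, 0, 0, 0.5, 0, 255, 0, 0, 0, 0, 255, 0, 0, 0, 0, 255, 0, 0, 0, 0]'

```text
t: 19.68
tcp_pos: [477.8, 56.6, 86.5]
tool_rot: [-3.141, -0.0, 0.397]
ft_force: [7.1, 2.7, -5.8]
opening: 45.0
finger_force: 61.9
```

Request:
arm_command --plan '[255, 0, 0, 0.5, 0, 255, 0, 0, 0.5, 0, 255, 0, 0, 0, 0, 255, 0, 0, 0, 0, 255, 0, 0, 0, 0]'

```text
t: 20.3
tcp_pos: [477.0, 56.5, 84.9]
tool_rot: [-3.141, 0.001, 0.397]
ft_force: [6.1, 2.6, -7.2]
opening: 45.4
finger_force: 62.3
```

Request:
arm_command --plan '[255, 0, 0, 0.5, 0, 255, 0, 0, 0.5, 0, 255, 0, 0, 0, 0, 255, 0, 0, 0, 0, 255, 0, 0, 0, 0]'

```text
t: 20.92
tcp_pos: [476.9, 56.5, 84.1]
tool_rot: [-3.141, 0.001, 0.397]
ft_force: [6.1, 2.2, -6.5]
opening: 44.8
finger_force: 62.3
```

Request:
arm_command --plan '[255, 0, 0, 0.5, 0, 255, 0, 0, 0.5, 0, 255, 0, 0, 0, 0, 255, 0, 0, 0, 0, 255, 0, 0, 0, 0]'

```text
t: 21.55
tcp_pos: [477.5, 56.8, 84.0]
tool_rot: [-3.141, -0.0, 0.398]
ft_force: [6.2, 2.8, -1.5]
opening: 45.0
finger_force: 62.8
```

Request:
arm_command --plan '[180, 0, 0, 0, 0, 100, 0, 0, 0, 0, 0, 0, 0, 0, 0, 0, 0, 0, 0, 0, 0, 0, 0, 0, 0]'

```text
t: 22.18
tcp_pos: [476.9, 56.2, 84.1]
tool_rot: [-3.141, 0.001, 0.397]
ft_force: [-0.2, -0.7, -0.0]
opening: 85.1
finger_force: 0.0
```

Request:
arm_command --plan '[0, 0, 0, -10, 0, 0, 0, 0, -25, 0, 0, 0, 0, -30, 0, 0, -15, 0, -30, 0, 0, -30, 0, -10, 0]'

```text
t: 22.8
tcp_pos: [437.6, 39.1, 192.1]
tool_rot: [3.14, -0.005, 0.398]
ft_force: [-0.5, 0.5, -0.1]
opening: 85.0
finger_force: 0.0
```

Request:
arm_command --plan '[0, -25, 0, 0, 0, 0, 0, 0, 0, 0, 0, 0, 0, 0, 0, 0, 0, 0, 0, 0, 0, 0, 0, 0, 0]'

```text
t: 23.42
tcp_pos: [413.3, 29.5, 189.1]
tool_rot: [-3.141, 0.0, 0.398]
ft_force: [0.2, 0.4, 0.6]
opening: 84.9
finger_force: 0.0
```

Run:
```python
from h import *
snap('scene','s9');snap('wrist','w9')
a=np.load('pics/s9.npz')['im'][205:285,250:330];b=np.load('pics/w9.npz')['im'][20:180,200:360]
cv2.imwrite('pics/c9.png',np.hstack([cv2.resize(a,(400,400),interpolation=2),cv2.resize(b,(400,400),interpolation=2)]))
s=r.observe();print(s['tcp_pos'],s['ft_force'])
```

```text
[413.06459757  29.45650403 189.0670223 ] [-0.79055288 -0.19686593 -0.06458325]
```

View pics/c9.png

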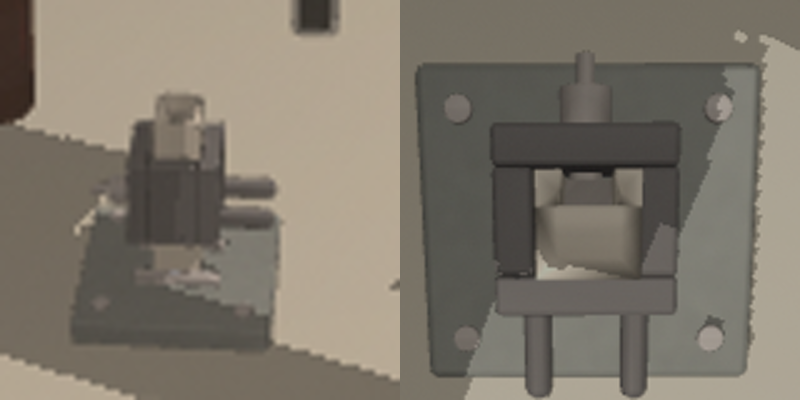

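The holder sits level on the bar, with its plunger at the slotted back and the bar standing above it. The force record also fits: ramp, face, a pull-in to −7 N, then a stop at TCP z = 84.0 while the commanded pose went 1 mm further. I'm handing it in.

```bash
python3 -c "
from plant import r
print(r.finish_job())"
```

```text
the job is handed in; nothing more can be done
None
```

The holder is on the bar with its plunger at the slotted back. The force record shows it clicked into the notch about 62 mm above the bench. I released it, touched no bystanders, and handed the job in at about 23.5 s; the hand-in returned no verdict.

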